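# Set washed gearbox parts out to dry in assembly order

## Task

The parts of an appliance gearbox have just been washed: thread them on the upright pin of the drying stand in the order they go back together, the large gear right down on the base, then the plain sleeve on it, then the small gear on top. Lay the cover, boss up, flat on the sloping drain board with one long edge up against the cleat at the low end, about midway along it, so that it cannot slide off. Let go of everything, and leave the round tin, the jar and the screwdriver where they are.

Things in the scene. Friction and masses are not known exactly. Their poses are not given: they have to be found in the camera images.
- gear_big_c (a point): Large white nylon gear lying flat on the bench: 64 mm across the teeth, 16 mm thick, through bore 24 mm. The point is its centre, 8 mm above its underside; z is the bore axis (up at the start). Either face may go down. About 50 g.
- sleeve_c (a point): Plain aluminium sleeve (short tube) standing on the bench: 34 mm outside, 18 mm tall, through bore 24 mm. The point is its centre, 9 mm above its underside; z is the bore axis. About 30 g.
- gear_small_c (a point): Small white nylon gear lying flat on the bench: 46 mm across the teeth, 16 mm thick, through bore 24 mm. The point is its centre, 8 mm above its underside; z is the bore axis. About 30 g.
- cover_c (a point): Aluminium gearbox cover lying on the bench, boss up: a plate 60 mm (its x) by 100 mm (its y) and 8 mm thick, with a round boss 30 mm in diameter in the middle standing 20 mm above the plate (28 mm in all); the boss is the place to grip. The same when turned by half a turn. The point is on the axis of the boss, 14 mm above the underside of the plate; z points up out of the boss. 150 to 250 g.
- pin_stand: Fixed drying stand: a grey aluminium disc 84 mm in diameter and 12 mm thick with one upright dark steel pin 12 mm in diameter in its middle. The pin stands 58 mm above the disc (its top is 70 mm above the bench); its last 12 mm taper to a 4 mm tip. Origin: centre of the underside, on the bench; z up along the pin. The three stacked parts take up 50 mm of the pin.
- drain_board: Fixed sloping wooden drain board, 150 mm wide, tilted 15 degrees, its low end roughly towards the robot. Along the low end runs a cleat (a strip 10 mm high above the board and 10 mm thick). Origin: on the board's upper face at the middle of the cleat's inner side, 22 mm above the bench; x points up the slope (the board runs 110 mm from the cleat), y along the cleat (75 mm to either end), z square out of the board.
- tin: Bystander: closed grey tin with a steel lid, 56 mm in diameter, 40 mm tall, standing between the pin stand and the drain board. Origin: centre of its underside. Leave alone.
- jar: Bystander: small amber glass jar with a lid, 52 mm in diameter, 55 mm tall, on the right. Origin: centre of its underside. Leave alone.
- driver: Bystander: screwdriver with a yellow handle lying on the left. Origin: on its underside, x along the shaft. Leave alone.
Not all that is in view belongs to the job. Leave any orange look-alike of the part that bears sleeve_c alone. What is shaped like the part that bears gear_big_c but orange is not meant.

How it is judged:
By the outcome, as a careful person would: the job done as asked, in the order asked, and still so for the second after the job is handed in, with the robot touching nothing.
It also fails if it takes over 109 s, if anything falls off the work surface, if the arm or the gripper's body presses on something with over 40 N, if the wrist force passes 120 N, or if a joint passes its speed limit or range.

## Robot

A 6-joint arm with a two-finger parallel gripper is mounted at the origin on the work surface. World frame = base frame: x ahead of the robot, y to its left, z up, the work surface at z = 0. Lengths are in m, angles in rad, forces in N, time in s.
With the tool pointing down it reaches from about 0.3 to 0.875 m from the base axis. Payload 6.4 kg.
Tool frame: the origin (TCP) lies on the centre line of the jaws, within the pads' length; the fingertips stand 11 mm ahead of it and the grasp point (between the pads) lies 8 mm behind it; x points along the fingers, y is the direction in which the jaws open and shut, and the axes are right-handed (so a half turn about x gives the same grasp; the last joint's range is limited). The gripper opens to 85 mm and grips with 20 to 120 N. Pads are 22 mm wide; open, the fingers measure 114 mm over their backs; the gripper's body (76 mm by 85 mm) begins 54 mm behind the grasp point. The pads swing forward as they close: fully open they stand 13 mm farther back than shut.
Start: joints at [0.938, 0.181, 1.607, -0, 1.354, -0.206], TCP at [0.238, 0.523, 0.242] pointing down, gripper open.
Joint ranges: [-2.99, 2.99], [-0.89, 2.07], [0.3, 2.58], [-1.14, 4.28], [0, 2.63], [-3.12, 3.12]. Speed limits (rad/s): [2.57, 2.57, 3.01, 3.14, 3.14, 3.14].

## Interface

Orientations are given as a unit quaternion [w, x, y, z].
In Python, from bench import ctrl, camera, hand_in gives the robot as it stands. The module is installed in compiled form; this text tells all that it offers.
- The arm moves only by the tool drive_tool, never from a script. Its argument "increments" is a list of rows, each a list of 7 numbers: the shift along the tool's x, y, z in m, then the turn, a rotation vector about the tool's x, y, z in degrees, then the gripper's target within -1 to 1 (fully open at 1, half-way at 0, shut at -1). In form: [[dx, dy, dz, rx, ry, rz, claw], ...]. A call has 1 to 10 rows; each row shifts and turns the commanded pose from where the row before left it, along the tool's axes as they then stand; what a row does not reach is not made up. A row lasts 1/8 s, in which the tool goes at most 62.5 mm and 10.7 degrees, less where a joint would pass 70% of its speed; a pose out of reach is approached as far as the arm can. A call is refused whole if a number of a shift passes 0.0625 or a number of a turn 10.7, either way. A call with a gripper value outside its range is refused whole. The fingers move at their own pace and stop on an object; the grip force is fixed at half the most. Time passes only in rows, so rows that do not move let the fingers close. It gives the time, the measured TCP pose, the force and the opening at its end, in the units of the state.
- ctrl.get_obs(): the state, without advancing time (a new reading comes with each control period).
- camera(name): name is "scene" or "side" or "wrist"; returns a dict with "img" (480x640x3 uint8, red, green, blue), "depth" (480x640 float32, m along the optical axis (not along the pixel's ray), 0 where there is no reading), "fx", "fy", "cx", "cy" (pixels), "world_from_camera" (4x4, takes a point from camera to world coordinates); the wrist camera has in their place "hand_eye" (4x4, takes a point from camera to tool coordinates, whose origin is the TCP and whose axes are the tool frame's). Camera axes: x right, y down, z forward; pixel columns grow to the right and rows downward; lengths in m; the calibration is good to about 2 mm. A picture is of the moment at which its call begins: read the wrist's pose just before it.
- hand_in(): hands the job in, once; it reports no verdict.
The state is a dict: "time_s": time; "q": joint angles; "dq": joint speeds; "joint_efforts": joint torques, N m; "eef_pos": TCP position; "eef_rot": TCP orientation; "wrist_force": force on the tool from outside, world axes, zero at the start; "torque": the same for the moment, N m; "opening": opening from 0.0 (shut) to 1.0 (fully open).
Only numpy, scipy, OpenCV 4.12 (cv2) and the standard library are available. Lean on these libraries where they do the work, as an engineer would, in place of code of your own. Each camera call takes 0.05 s, during which the arm holds its last target.

## Working session

There is one attempt and no reset: what is moved stays moved. The work goes in short steps, Python scripts to look and compute and a tool call to move; the robot and the scene stay as the last step left them, time stands still between calls to the robot, and variables do not carry over. Pictures are saved under pics/ and viewed, and the job is handed in when it is done.

Besides the shell and the picture viewer there is one more tool, called after "Request:" as a command line: name --pt "numbers of a row" for each row, then --argument value for the rest. drive_tool: Moves the arm, as the interface text tells. Its arguments: {"type":"object","properties":{"increments":{"type":"array","items":{"type":"array","items":{"type":"number"}}}},"required":["increments"]}

```bash
mkdir -p pics
cat > h.py <<'E'
import numpy as np, cv2
from bench import ctrl, camera, hand_in
from scipy.spatial.transform import Rotation as R
def save(c,n): cv2.imwrite(f'pics/{n}.png',c['img'][:,:,::-1])
E
python3 - <<'E'
from h import *
o=ctrl.get_obs(); print({k:np.round(v,3) for k,v in o.items()})
for n in ['scene','side','wrist']:
    c=camera(n); save(c,n+'0'); np.savez(f'{n}0.npz',**c)
    print(n,c['fx'],c['cx'],c['cy'],np.round(c.get('world_from_camera',c.get('hand_eye')),3).tolist())
E
```

```text
{'time_s': np.float64(0.0), 'q': array([ 0.938,  0.182,  1.608,  0.   ,  1.354, -0.206]), 'dq': array([-0.001,  0.002, -0.   , -0.001, -0.003,  0.001]), 'joint_efforts': array([-2.0000e-03, -4.4486e+01, -3.5134e+01, -0.0000e+00,  9.0000e-03,
        0.0000e+00]), 'eef_pos': array([0.238, 0.523, 0.241]), 'eef_rot': array([ 0.691,  0.149,  0.691, -0.15 ]), 'wrist_force': array([-0.193,  0.374, -0.046]), 'torque': array([-0.006, -0.021,  0.055]), 'opening': np.float64(1.004)}
scene 513.6477024902216 320.9669030890948 240.78879849580886 [[0.897, 0.255, -0.361, 1.058], [0.441, -0.539, 0.718, -0.989], [-0.012, -0.803, -0.596, 0.885], [0.0, 0.0, 0.0, 1.0]]
side 438.9141526467307 317.0046989809468 236.23311392729047 [[-0.995, -0.08, 0.062, 0.503], [-0.101, 0.706, -0.701, 0.649], [0.012, -0.703, -0.711, 0.704], [0.0, 0.0, 0.0, 1.0]]
wrist 397.31974815883444 317.41356669979893 236.55170819106576 [[-0.001, -0.325, 0.946, -0.131], [1.0, -0.001, 0.0, 0.0], [0.001, 0.946, 0.325, -0.084], [0.0, 0.0, 0.0, 1.0]]
```

View pics/scene0.png

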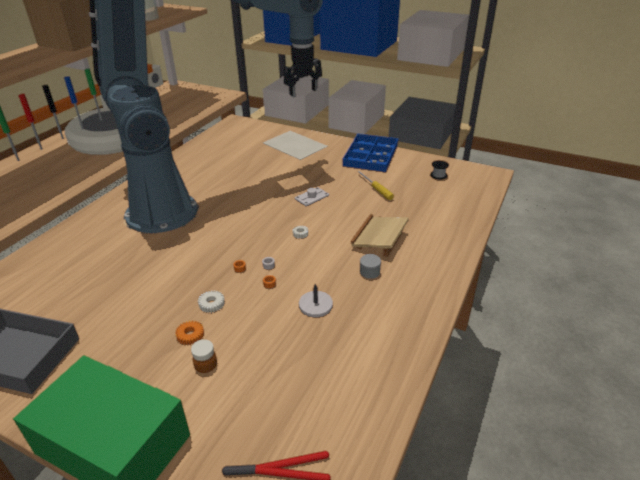

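View pics/side0.png

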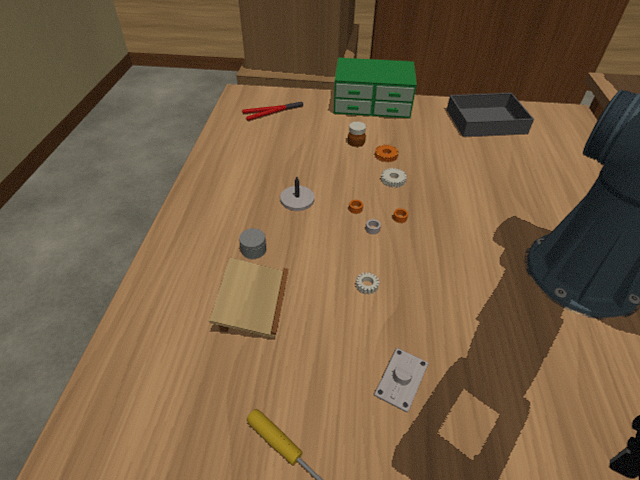

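View pics/wrist0.png

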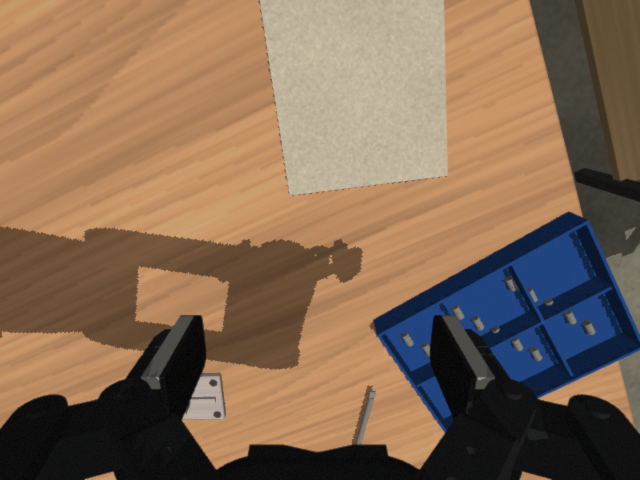

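```bash
cat >> h.py <<'E'
def wpts(c,T=None):
    T=c['world_from_camera'] if T is None else T
    d=c['depth'];v,u=np.mgrid[0:480,0:640]
    P=np.stack([(u-c['cx'])/c['fx']*d,(v-c['cy'])/c['fy']*d,d],-1)
    W=P@T[:3,:3].T+T[:3,3]; W[d==0]=np.nan
    return W
def ray(c,u,v,z,T=None):
    T=c['world_from_camera'] if T is None else T
    r=T[:3,:3]@np.array([(u-c['cx'])/c['fx'],(v-c['cy'])/c['fy'],1]); o=T[:3,3]
    return o+r*(z-o[2])/r[2]
def top(c,box,z0,z1,T=None,W=None):
    W=wpts(c,T) if W is None else W
    m=np.zeros((480,640),bool);x0,y0,x1,y1=box;m[y0:y1,x0:x1]=1
    m&=(W[...,2]>z0)&(W[...,2]<z1)
    n,l,s,_=cv2.connectedComponentsWithStats(m.astype(np.uint8))
    if n<2: return None
    i=1+np.argmax(s[1:,4]); k=l==i
    P=W[k]; cnt,rad=cv2.minEnclosingCircle(P[:,:2].astype(np.float32))
    return dict(n=int(k.sum()),cen=np.round(cnt,4).tolist(),rad=round(rad*1e3,1),mean=np.round(P.mean(0),4).tolist(),rect=cv2.minAreaRect(P[:,:2].astype(np.float32)))
E
python3 - <<'E'
from h import *
side={'big':(375,162,412,192,.009,.025),'sleeve':(362,214,385,238,.010,.028),'small':(350,268,385,298,.009,.025),'boss':(380,355,420,390,.02,.04),'cover':(370,340,435,415,.003,.014),'stand':(275,180,320,215,.006,.02),'pin':(285,170,310,205,.03,.09),'tin':(235,222,272,262,.03,.055),'jar':(340,118,372,150,.045,.07)}
scene={'big':(192,286,230,315,.009,.025),'sleeve':(260,255,278,272,.010,.028),'small':(290,224,312,240,.009,.025),'boss':(303,184,323,198,.02,.04),'cover':(290,180,335,208,.003,.014),'stand':(295,286,336,318,.006,.02),'pin':(305,278,325,305,.03,.09),'tin':(355,250,385,280,.03,.055),'jar':(188,338,222,376,.045,.07)}
for n,d in(('side',side),('scene',scene)):
    c=dict(np.load(n+'0.npz'));W=wpts(c)
    for k,b in d.items(): print(n,k,top(c,b[:4],b[4],b[5],W=W))
c=dict(np.load('side0.npz'));W=wpts(c)
# board: fit plane, region
m=cv2.inRange(c['img'][...,::-1],0,255)
for (u,v) in [(235,265),(285,270),(215,318),(270,330),(250,290),(276,300),(281,300),(285,300)]: print((u,v),W[v,u].round(4))
E
```

```text
side big {'n': 293, 'cen': [0.3872, -0.2726], 'rad': 34.6, 'mean': [0.3889, -0.2686, 0.0142], 'rect': ((0.3895386755466461, -0.26927292346954346), (0.06062319874763489, 0.06296230852603912), 50.157447814941406)}
side sleeve {'n': 110, 'cen': [0.4405, -0.0809], 'rad': 18.1, 'mean': [0.4402, -0.079, 0.0152], 'rect': ((0.43902507424354553, -0.08097352832555771), (0.03368479013442993, 0.03227119520306587), 46.09944152832031)}
side small {'n': 272, 'cen': [0.4496, 0.0845], 'rad': 23.8, 'mean': [0.4495, 0.0862, 0.0143], 'rect': ((0.44886597990989685, 0.08520784974098206), (0.04426482319831848, 0.04521224647760391), 2.223186492919922)}
side boss {'n': 269, 'cen': [0.3872, 0.2827], 'rad': 15.8, 'mean': [0.387, 0.2842, 0.0274], 'rect': ((0.3869849741458893, 0.2828773260116577), (0.02883237600326538, 0.02961462177336216), 11.332356452941895)}
side cover {'n': 1674, 'cen': [0.3881, 0.2821], 'rad': 57.0, 'mean': [0.3881, 0.2876, 0.0081], 'rect': ((0.38663947582244873, 0.2823465168476105), (0.10172117501497269, 0.06011544167995453), 66.60107421875)}
side stand {'n': 595, 'cen': [0.6247, -0.1642],
[... 2275 characters left out ...]
8)}
scene tin {'n': 269, 'cen': [0.6992, 0.0064], 'rad': 29.4, 'mean': [0.7003, 0.0037, 0.0389], 'rect': ((0.6993027925491333, 0.006413869559764862), (0.05465538427233696, 0.055015113204717636), 14.99138355255127)}
scene jar {'n': 343, 'cen': [0.4938, -0.439], 'rad': 25.5, 'mean': [0.4952, -0.4423, 0.0543], 'rect': ((0.4933275282382965, -0.4398978054523468), (0.04448479786515236, 0.047113459557294846), 36.27388381958008)}
(235, 265) [0.7137 0.098  0.0454]
(285, 270) [0.6159 0.0887 0.032 ]
(215, 318) [0.7187 0.2267 0.0497]
(270, 330) [0.6231 0.2227 0.0214]
(250, 290) [0.6742 0.1476 0.0345]
(276, 300) [0.6232 0.1566 0.0224]
(281, 300) [0.6127 0.1603 0.029 ]
(285, 300) [ 0.6097  0.1375 -0.0013]
```

Run:
```python
import cv2
a=cv2.imread('pics/side0.png');cv2.imwrite('pics/sb.png',cv2.resize(a[220:360,190:320],None,fx=5,fy=4,interpolation=cv2.INTER_CUBIC))
a=cv2.imread('pics/scene0.png');cv2.imwrite('pics/cb.png',cv2.resize(a[200:330,280:430],None,fx=5,fy=4,interpolation=cv2.INTER_CUBIC))
```

```text
(no output)
```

View pics/sb.png

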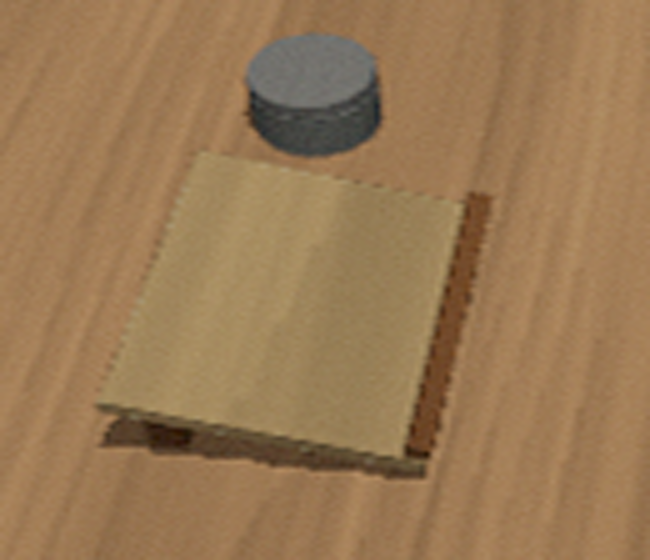

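View pics/cb.png

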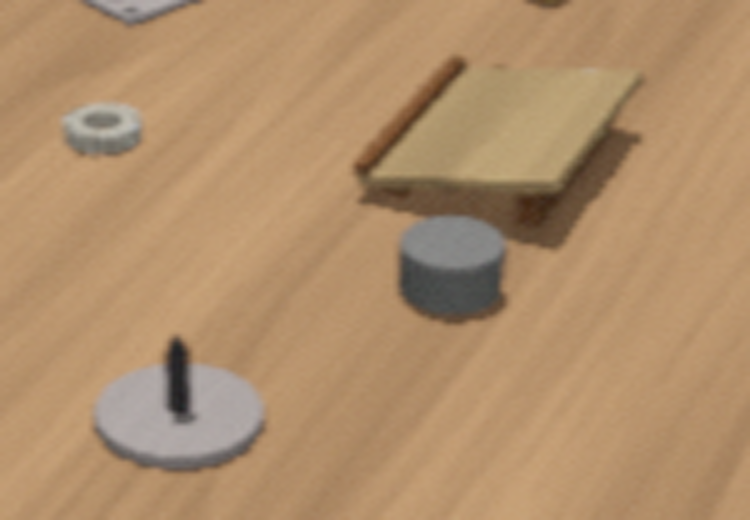

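```bash
cat >> h.py <<'E'
def pose(o=None):
    o=ctrl.get_obs() if o is None else o
    q=o['eef_rot']; return np.array(o['eef_pos']),R.from_quat([q[1],q[2],q[3],q[0]])
def rt(yaw,tilt_axis=None):  # tool down, tool y at yaw(deg)
    y=np.array([np.cos(np.radians(yaw)),np.sin(np.radians(yaw)),0]);x=np.array([0,0,-1.]);return R.from_matrix(np.stack([x,y,np.cross(x,y)],1))
def delta(p,Rt=None):
    p0,R0=pose(); print('pos',p0.round(4),'yaw_y',np.degrees(np.arctan2(*R0.as_matrix()[[1,0],1])).round(2),'xaxis',R0.as_matrix()[:,0].round(3))
    print('shift in tool mm',(1e3*R0.inv().apply(np.array(p)-p0)).round(1))
    if Rt is not None: print('rotvec deg',np.degrees((R0.inv()*Rt).as_rotvec()).round(2),'shift in final axes',(1e3*Rt.inv().apply(np.array(p)-p0)).round(1))
def wristT(c,o): 
    p,r=pose(o);T=np.eye(4);T[:3,:3]=r.as_matrix();T[:3,3]=p;return T@c['hand_eye']
E
python3 - <<'E'
from h import *
for n,box in(('side',(205,255,295,345)),('scene',(345,205,415,262))):
    c=dict(np.load(n+'0.npz'));W=wpts(c)
    hsv=cv2.cvtColor(c['img'],cv2.COLOR_RGB2HSV)
    m=np.zeros((480,640),bool);x0,y0,x1,y1=box;m[y0:y1,x0:x1]=1
    m&=(W[...,2]>.018)&(W[...,2]<.06)&(np.abs(W[...,0]-.66)<.1)&(np.abs(W[...,1]-.155)<.13)
    P=W[m]
    # robust plane of board
    k=np.ones(len(P),bool)
    for _ in range(8):
        A=np.c_[P[k][:,:2],np.ones(k.sum())];s=np.linalg.lstsq(A,P[k][:,2],rcond=None)[0]
        r=P[:,2]-np.c_[P[:,:2],np.ones(len(P))]@s;k=np.abs(r)<.003
    g=s[:2];print(n,'tilt',np.degrees(np.arctan(np.hypot(*g))),'dir',np.degrees(np.arctan2(g[1],g[0])),k.sum(),s)
    rc=cv2.minAreaRect(P[k][:,:2].astype(np.float32));print('board rect',rc);print(cv2.boxPoints(rc))
    # cleat
    kc=(r>.005)&(r<.014);print('cleat n',kc.sum());rc=cv2.minAreaRect(P[kc][:,:2].astype(np.float32));print('cleat',rc,P[kc].mean(0));print(cv2.boxPoints(rc))
    red=m&(hsv[...,0]<13)&(hsv[...,1]>120)&(hsv[...,2]<170)
    print('redn',red.sum(),cv2.minAreaRect(W[red][:,:2].astype(np.float32)) if red.sum() else '', W[red].mean(0))
    for b in ([(346,197,365,215),(390,205,412,225)] if n=='side' else [(232,258,248,274),(261,274,279,290)]): print('orange',top(c,b,.01,.03,W=W))
delta([.388,.281,.13],rt(90))
E
```

```text
side tilt 14.905975398936693 dir 0.5376383355118669 3836 [ 0.26617938  0.00249778 -0.14437252]
board rect ((0.6707597374916077, 0.15694010257720947), (0.11485857516527176, 0.1519211083650589), 0.4764653146266937)
[[0.61270076 0.23242046]
 [0.61396414 0.0805046 ]
 [0.7288187  0.08145975]
 [0.72755533 0.23337561]]
cleat n 360
cleat ((0.6144701242446899, 0.15723204612731934), (0.010539078153669834, 0.15081322193145752), 0.17748233675956726) [0.61417304 0.16310695 0.02974423]
[[0.608967   0.23262198]
 [0.6094342  0.08180947]
 [0.61997324 0.08184211]
 [0.61950606 0.23265463]]
redn 67 ((0.6306474208831787, 0.1780766397714615), (0.1701633632183075, 0.08769968897104263), 55.70797348022461) [0.61895833 0.1716574  0.02969789]
orange {'n': 92, 'cen': [0.4816, -0.1445], 'rad': 18.1, 'mean': [0.4812, -0.1446, 0.0153], 'rect': ((0.481826514005661, -0.14478804171085358), (0.032257165759801865, 0.032486967742443085), 68.80296325683594)}
orange {'n': 101, 'cen': [0.3766, -0.1267], 'rad': 18.2, 'mean': [0.3763, -0.1244, 0.0152], 'rect': ((0.37629395723342896, -0.12502634525299072), (0.0337957963347435
[... 670 characters left out ...]
 (0.08206365257501602, 0.15074829757213593), 41.122344970703125) [0.63855446 0.12612739 0.02750557]
orange {'n': 82, 'cen': [0.377, -0.1316], 'rad': 18.9, 'mean': [0.3785, -0.1326, 0.0159], 'rect': ((0.3785988390445709, -0.13160006701946259), (0.03262956067919731, 0.03524783253669739), 26.65835189819336)}
orange {'n': 89, 'cen': [0.4816, -0.1517], 'rad': 18.5, 'mean': [0.4825, -0.1513, 0.0158], 'rect': ((0.4822006821632385, -0.15135233104228973), (0.034353457391262054, 0.03249969705939293), 84.83458709716797)}
pos [0.2378 0.5231 0.2416] yaw_y 65.55 xaxis [-0.001 -0.001 -1.   ]
shift in tool mm [ 111.7 -158.1  237. ]
rotvec deg [-24.45  -0.03   0.07] shift in final axes [ 111.6 -242.1  150.2]
```

Request:
drive_tool --pt "0.016 -0.026 0.0395 0 0 0 1" --pt "0.016 -0.026 0.0395 0 0 0 1" --pt "0.016 -0.026 0.0395 0 0 0 1" --pt "0.016 -0.026 0.0395 0 0 0 1" --pt "0.016 -0.026 0.0395 0 0 0 1" --pt "0.016 -0.026 0.0395 -1 0 0 1" --pt "0 0 0 0 0 0 1" --pt "0 0 0 0 0 0 1"

```text
time_s: 1.15
eef_pos: [0.3891, 0.2835, 0.1463]
eef_rot: [0.692, 0.144, 0.692, -0.144]
wrist_force: [0.3, -0.2, 0.5]
opening: 0.997
```

```bash
cat > look.py <<'E'
from h import *
import sys
o=ctrl.get_obs();c=camera('wrist');save(c,sys.argv[1]);T=wristT(c,o);np.savez(sys.argv[1]+'.npz',T=T,**c)
W=wpts(c,T)
print('z range',np.nanmin(W[...,2]),np.nanmedian(W[...,2]))
def masked(z0,z1):
    return ((W[...,2]>z0)&(W[...,2]<z1))
p=pose(o)[0]
near=np.hypot(W[...,0]-p[0],W[...,1]-p[1])<float(sys.argv[4]) if len(sys.argv)>4 else np.hypot(W[...,0]-p[0],W[...,1]-p[1])<.07
m=masked(float(sys.argv[2]),float(sys.argv[3]))&near
n,l,s,_=cv2.connectedComponentsWithStats(m.astype(np.uint8))
for i in range(1,n):
    if s[i,4]<150: continue
    P=W[l==i];cnt,rad=cv2.minEnclosingCircle(P[:,:2].astype(np.float32))
    print(s[i],'circ',np.round(cnt,4),round(rad*1e3,1),'mean',P.mean(0).round(4),'rect',cv2.minAreaRect(P[:,:2].astype(np.float32)))
E
python3 look.py w1 .021 .034
python3 - <<'E'
from h import *
c=dict(np.load('w1.npz'));W=wpts(c,c['T']);print(top(c,(0,0,640,480),.004,.013,W=W));delta([.388,.281,.13])
E
```

```text
z range -0.004604870426033747 -0.0008433747943508707
[ 292  208   44   45 1542] circ [0.3864 0.2822] 15.1 mean [0.3857 0.2825 0.0267] rect ((0.3863687515258789, 0.28233838081359863), (0.02869728021323681, 0.02990860305726528), 66.06942749023438)
{'n': 9606, 'cen': [0.3857, 0.2821], 'rad': 57.1, 'mean': [0.3841, 0.2832, 0.0071], 'rect': ((0.38650158047676086, 0.2820891737937927), (0.10022926330566406, 0.060308877378702164), 66.70465850830078)}
pos [0.389  0.284  0.1466] yaw_y 66.56 xaxis [ 0.  0. -1.]
shift in tool mm [16.6 -3.2  0.3]
```

View pics/w1.png

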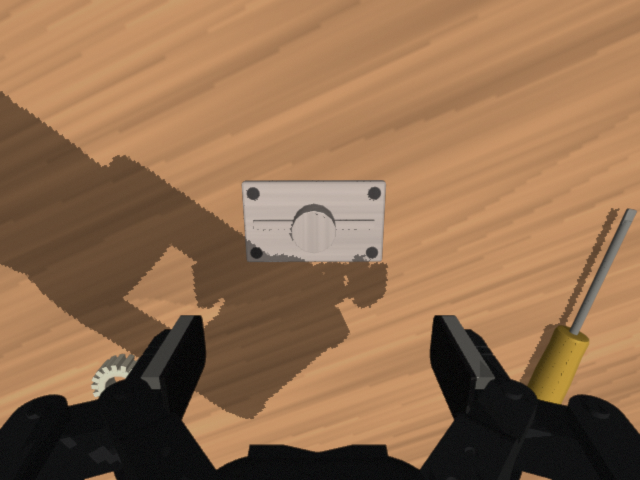

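Request:
drive_tool --pt "0.04 -0.0027 -0.0017 0 0 0 1" --pt "0.04 0 0 0 0 0 1" --pt "0.03 0 0 0 0 0 1" --pt "0.013 0 0 0 0 0 1" --pt "0 0 0 0 0 0 1" --pt "0 0 0 0 0 0 1"

```text
time_s: 1.95
eef_pos: [0.3875, 0.2823, 0.0245]
eef_rot: [0.693, 0.144, 0.692, -0.143]
wrist_force: [-0.2, 0.1, -0.3]
opening: 1.001
```

```bash
python3 -c "
from h import *
delta([.3864,.2822,.0225])"
```

```text
pos [0.3875 0.2823 0.0245] yaw_y 66.58 xaxis [ 0.002  0.001 -1.   ]
shift in tool mm [ 2.  -0.5 -0.9]
```

Request:
drive_tool --pt "0.001 0 -0.001 0 0 0 1" --pt "0 0 0 0 0 0 -1" --pt "0 0 0 0 0 0 -1" --pt "0 0 0 0 0 0 -1" --pt "0 0 0 0 0 0 -1" --pt "0 0 0 0 0 0 -1" --pt "0 0 0 0 0 0 -1" --pt "0 0 0 0 0 0 -1"

```text
time_s: 2.95
eef_pos: [0.3859, 0.282, 0.0227]
eef_rot: [0.692, 0.144, 0.692, -0.144]
wrist_force: [-2.3, -0.8, 5.4]
opening: 0.323
```

Request:
drive_tool --pt "-0.045 0 0 0 0 0 -1" --pt "-0.045 0 0 0 0 0 -1" --pt "-0.045 0 0 -8 0 0 -1" --pt "0 0 0 -8 0 0 -1" --pt "0 0 0 -7.4 0 0 -1" --pt "0 -0.042 0.038 0 0 0 -1" --pt "0 -0.042 0.038 0 0 0 -1" --pt "0 -0.042 0.038 0 0 0 -1" --pt "0 0 0 0 0 0 -1" --pt "0 0 0 0 0 0 -1"

```text
time_s: 4.2
eef_pos: [0.4986, 0.1557, 0.1565]
eef_rot: [0.706, 0.001, 0.708, -0.001]
wrist_force: [0.4, 0.9, -2.3]
opening: 0.327
```

```bash
python3 look.py w2 .021 .034
python3 - <<'E'
from h import *
delta([.5,.156,.158],rt(90))
c=dict(np.load('w2.npz'));W=wpts(c,c['T'])
m=(W[...,2]>.018)&(W[...,2]<.06)&(np.abs(W[...,0]-.66)<.1)&(np.abs(W[...,1]-.155)<.1)
P=W[m];k=np.ones(len(P),bool)
for _ in range(10):
    A=np.c_[P[k][:,:2],np.ones(k.sum())];s=np.linalg.lstsq(A,P[k][:,2],rcond=None)[0]
    r=P[:,2]-np.c_[P[:,:2],np.ones(len(P))]@s;k=np.abs(r)<.0025
g=s[:2];print('tilt',np.degrees(np.arctan(np.hypot(*g))),'dir',np.degrees(np.arctan2(g[1],g[0])),k.sum(),s)
print(cv2.boxPoints(cv2.minAreaRect(P[k][:,:2].astype(np.float32))))
kc=(r>.006)&(r<.014);print('cleat',kc.sum(),P[kc].mean(0));print(cv2.boxPoints(cv2.minAreaRect(P[kc][:,:2].astype(np.float32))))
E
```

```text
z range -0.004187658489492152 -0.0006769599680404026
pos [0.4984 0.1563 0.1566] yaw_y 89.96 xaxis [-0.002  0.    -1.   ]
shift in tool mm [-1.4 -0.3  1.6]
rotvec deg [-0.04 -0.11 -0.01] shift in final axes [-1.4 -0.3  1.6]
tilt 14.914215715939644 dir 0.29237673034774564 6302 [ 0.26634165  0.00135914 -0.144673  ]
[[0.6242923  0.19692466]
 [0.62440354 0.1149312 ]
 [0.68530315 0.11501384]
 [0.6851919  0.1970073 ]]
cleat 300 [0.61691191 0.15447002 0.03008987]
[[0.6136213  0.18528195]
 [0.61460835 0.12676202]
 [0.6197769  0.12684919]
 [0.61878985 0.18536912]]
```

View pics/w2.png

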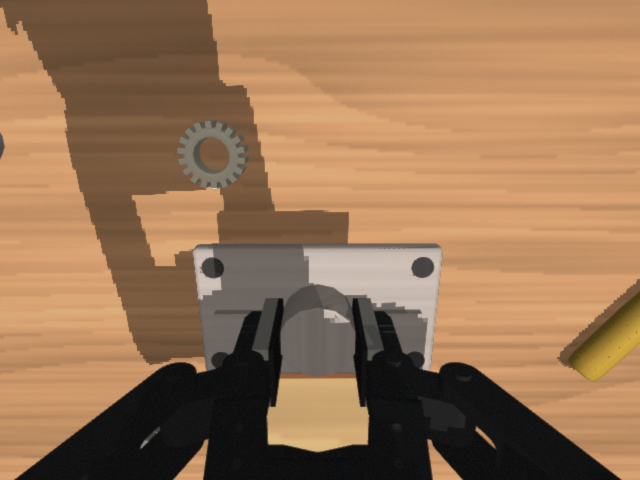

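```bash
cat >> h.py <<'E'
O=np.array([.623,.157,.022]);t=np.radians(15);ex=np.array([np.cos(t),0,np.sin(t)]);ez=np.array([-np.sin(t),0,np.cos(t)])
Rb=R.from_matrix(np.stack([-ez,[0,1,0],ex],1))
E
python3 -c "
from h import *
delta(O+ex*.036+ez*.0627,Rb)"
```

```text
pos [0.4984 0.1563 0.1566] yaw_y 89.96 xaxis [-0.002  0.    -1.   ]
shift in tool mm [ 64.4   0.8 143.3]
rotvec deg [ -0.04 -15.11  -0.  ] shift in final axes [ 99.6   0.7 121.5]
```

Request:
drive_tool --pt "0 0 0.036 0 0 0 -1" --pt "0 0 0.036 0 0 0 -1" --pt "0 0 0.036 0 0 0 -1" --pt "0 0.0008 0.0353 0 0 0 -1" --pt "0 0 0 0 -7.5 0 -1" --pt "0 0 0 0 -7.6 0 -1" --pt "0.03 0 0 0 0 0 -1" --pt "0.02 0 0 0 0 0 -1" --pt "0 0 0 0 0 0 -1" --pt "0 0 0 0 0 0 -1"

```text
time_s: 5.5
eef_pos: [0.6563, 0.1569, 0.1096]
eef_rot: [0.794, 0.0, 0.608, -0.0]
wrist_force: [-0.2, 0.1, -2.0]
opening: 0.324
```

```bash
python3 -c "
from h import *
delta(O+ex*.035+ez*.0227,Rb)
c=camera('side');save(c,'s2')
cv2.imwrite('pics/s2z.png',cv2.resize(cv2.imread('pics/s2.png')[200:360,170:350],None,fx=4,fy=3.5))"
```

```text
pos [0.6563 0.1569 0.1096] yaw_y 89.97 xaxis [ 0.261 -0.    -0.965]
shift in tool mm [ 53.2   0.1 -19.9]
rotvec deg [-0.03  0.13  0.  ] shift in final axes [ 53.3   0.1 -19.8]
```

View pics/s2z.png

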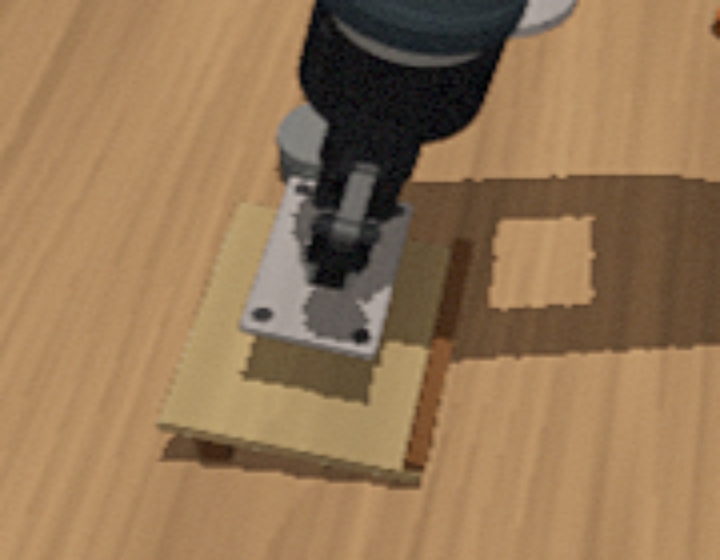

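Request:
drive_tool --pt "0.012 0 -0.01 0 0 0 -1" --pt "0.016 0 -0.01 0 0 0 -1" --pt "0.014 0 0 0 0 0 -1" --pt "0.007 0 0 0 0 0 -1" --pt "0 0 0 0 0 0 -1" --pt "0 0 0 0 0 0 -1"

```text
time_s: 6.3
eef_pos: [0.6499, 0.1565, 0.057]
eef_rot: [0.794, 0.0, 0.608, -0.0]
wrist_force: [0.1, -0.2, -1.8]
opening: 0.32
```

Request:
drive_tool --pt "0.002 0 0 0 0 0 -1" --pt "0 0 0 0 0 0 -1"

```text
time_s: 6.55
eef_pos: [0.65, 0.1565, 0.0548]
eef_rot: [0.794, 0.0, 0.608, -0.0]
wrist_force: [-0.1, -0.8, -1.2]
opening: 0.323
```

Request:
drive_tool --pt "0.0015 0 0 0 0 0 -1" --pt "0 0 0 0 0 0 -1"

```text
time_s: 6.8
eef_pos: [0.6503, 0.1565, 0.0532]
eef_rot: [0.794, 0.0, 0.608, -0.0]
wrist_force: [0.3, -1.0, -1.5]
opening: 0.324
```

```bash
python3 -c "
from h import *
delta(O+ex*.030+ez*.0227,Rb);print(ctrl.get_obs()['wrist_force'])"
```

```text
pos [0.6503 0.1565 0.0532] yaw_y 89.95 xaxis [ 0.261 -0.    -0.965]
shift in tool mm [ 0.4  0.5 -4.5]
rotvec deg [-0.05  0.12  0.01] shift in final axes [ 0.4  0.5 -4.5]
[ 0.31890517 -1.00180107 -1.48351808]
```

Request:
drive_tool --pt "0.001 0 0 0 0 0 -1" --pt "0 0 0 0 0 0 -1"

```text
time_s: 7.05
eef_pos: [0.6504, 0.1565, 0.0532]
eef_rot: [0.794, 0.0, 0.608, -0.0]
wrist_force: [-6.9, -1.7, 7.8]
opening: 0.326
```

Request:
drive_tool --pt "0.0008 0 0 0 0 0 -1" --pt "0 0 0 0 0 0 -1"

```text
time_s: 7.3
eef_pos: [0.6504, 0.1565, 0.0531]
eef_rot: [0.794, 0.0, 0.608, -0.0]
wrist_force: [-10.9, -1.3, 13.6]
opening: 0.324
```

Request:
drive_tool --pt "-0.0012 0 -0.002 0 0 0 -1" --pt "0 0 -0.001 0 0 0 -1" --pt "0 0 0 0 0 0 -1"

```text
time_s: 7.68
eef_pos: [0.6484, 0.1565, 0.0527]
eef_rot: [0.795, 0.0, 0.607, -0.0]
wrist_force: [0.2, 0.9, 5.0]
opening: 0.328
```

Request:
drive_tool --pt "0 0 -0.001 0 0 0 -1" --pt "0 0 0 0 0 0 -1"

```text
time_s: 7.92
eef_pos: [0.6478, 0.1565, 0.0525]
eef_rot: [0.795, 0.0, 0.607, -0.0]
wrist_force: [1.3, -0.8, 5.6]
opening: 0.326
```

Request:
drive_tool --pt "0 0 -0.001 0 0 0 -1" --pt "0 0 0 0 0 0 -1"

```text
time_s: 8.18
eef_pos: [0.6467, 0.1565, 0.0522]
eef_rot: [0.795, 0.0, 0.607, -0.0]
wrist_force: [2.8, -0.5, 5.4]
opening: 0.322
```

Request:
drive_tool --pt "0 0 -0.001 0 0 0 -1" --pt "0 0 0 0 0 0 -1"

```text
time_s: 8.43
eef_pos: [0.6457, 0.1565, 0.0519]
eef_rot: [0.795, 0.0, 0.607, -0.0]
wrist_force: [3.1, 0.0, 6.3]
opening: 0.323
```

Request:
drive_tool --pt "0 0 -0.001 0 0 0 -1" --pt "0 0 0 0 0 0 -1"

```text
time_s: 8.68
eef_pos: [0.6447, 0.1565, 0.0517]
eef_rot: [0.795, 0.0, 0.607, -0.0]
wrist_force: [2.1, -0.1, 6.0]
opening: 0.324
```

```bash
python3 -c "
from h import *
print(ctrl.get_obs()['wrist_force'])
c=camera('side');save(c,'s3')
cv2.imwrite('pics/s3z.png',cv2.resize(cv2.imread('pics/s3.png')[220:360,190:320],None,fx=5,fy=4))"
```

```text
[ 2.05118011 -0.05458097  5.98029803]
```

View pics/s3z.png

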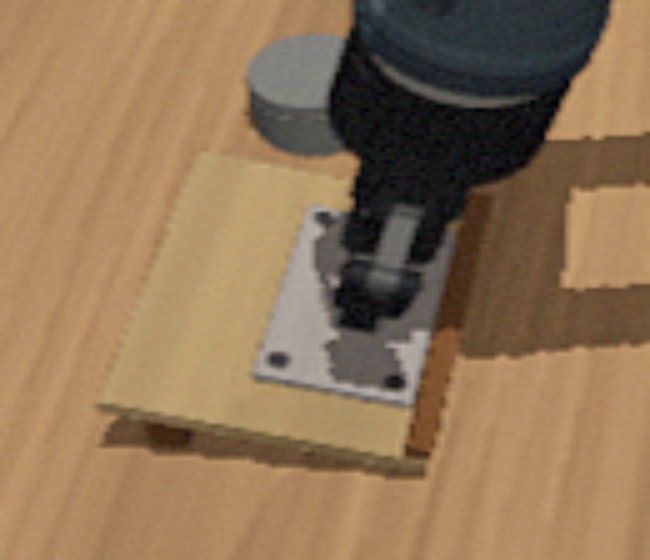

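Nearly there: the plate lies flat, with its low edge at about (430,350) almost at the cleat. I'll keep sliding until the force rises.

Request:
drive_tool --pt "0 0 -0.001 0 0 0 -1" --pt "0 0 0 0 0 0 -1"

```text
time_s: 8.98
eef_pos: [0.6438, 0.1565, 0.0514]
eef_rot: [0.795, 0.0, 0.607, -0.0]
wrist_force: [1.9, 0.6, 5.5]
opening: 0.325
```

Request:
drive_tool --pt "0 0 -0.001 0 0 0 -1" --pt "0 0 0 0 0 0 -1"

```text
time_s: 9.22
eef_pos: [0.6436, 0.1566, 0.0514]
eef_rot: [0.795, 0.0, 0.606, -0.0]
wrist_force: [5.5, 0.7, 4.1]
opening: 0.319
```

Request:
drive_tool --pt "0 0 -0.001 0 0 0 -1" --pt "0 0 0 0 0 0 -1"

```text
time_s: 9.48
eef_pos: [0.6434, 0.1566, 0.0516]
eef_rot: [0.796, 0.0, 0.606, -0.0]
wrist_force: [7.1, 0.3, 2.9]
opening: 0.319
```

Request:
drive_tool --pt "0 0 0.0012 0 0 0 -1" --pt "0 0 0 0 0 0 0.3" --pt "0 0 0 0 0 0 1" --pt "0 0 0 0 0 0 1" --pt "0 0 0 0 0 0 1" --pt "-0.03 0 0 0 0 0 1" --pt "-0.04 0 0 0 0 0 1" --pt "-0.05 0 0 0 7.5 0 1" --pt "0 0 0 0 7.6 0 1" --pt "0 0 -0.04 0 0 0 1"

```text
time_s: 10.72
eef_pos: [0.5738, 0.1558, 0.1647]
eef_rot: [0.707, 0.001, 0.708, -0.001]
wrist_force: [-0.1, 0.7, -0.4]
opening: 0.998
```

```bash
python3 -c "
from h import *
delta([.388,-.273,.13],rt(60))
c=camera('side');save(c,'s4')
cv2.imwrite('pics/s4z.png',cv2.resize(cv2.imread('pics/s4.png')[220:360,190:320],None,fx=5,fy=4))
W=wpts(c);m=np.zeros((480,640),bool);m[255:345,205:295]=1
b=(W-O)@np.stack([ex,[0,1,0],ez],1)
g=c['img'].astype(int);grey=(g.max(2)-g.min(2)<30)&m&(b[...,2]>.004)&(b[...,2]<.015)
r=cv2.minAreaRect((b[grey][:,:2]*1e3).astype(np.float32));print(grey.sum(),r,b[grey][:,2].mean());print(cv2.boxPoints(r))
k=m&(b[...,2]>.02)&(b[...,2]<.04);print('boss',cv2.minAreaRect((b[k][:,:2]*1e3).astype(np.float32)),b[k].mean(0))"
```

```text
pos [0.5738 0.1558 0.1647] yaw_y 89.86 xaxis [-0.001 -0.    -1.   ]
shift in tool mm [  35.  -429.3 -184.6]
rotvec deg [29.86 -0.08  0.03] shift in final axes [  34.7 -464.2   53.5]
1186 ((23.621824264526367, -11.109413146972656), (69.05545806884766, 126.4789810180664), 0.2273249328136444) 0.00804591486121049
[[-11.15654   51.99259 ]
 [-10.654728 -74.4854  ]
 [ 58.40019  -74.21142 ]
 [ 57.898376  52.26657 ]]
boss ((28.56593894958496, 1.317911148071289), (29.778932571411133, 29.246440887451172), 71.32994842529297) [0.02866434 0.00252436 0.0269667 ]
```

View pics/s4z.png

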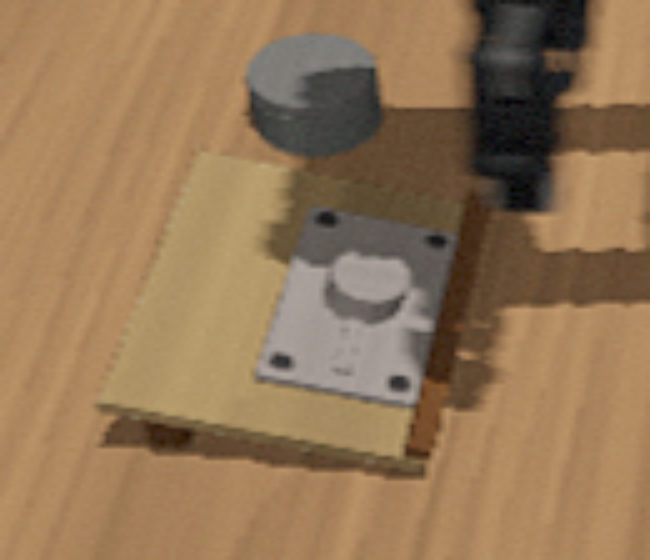

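Request:
drive_tool --pt "0.002 -0.048 -0.0205 0 0 0 1" --pt "0.002 -0.048 -0.0205 0 0 0 1" --pt "0.002 -0.048 -0.0205 0 0 0 1" --pt "0.002 -0.048 -0.0205 0 0 0 1" --pt "0.002 -0.048 -0.0205 0 0 0 1" --pt "0.002 -0.048 -0.0205 0 0 0 1" --pt "0.003 -0.048 -0.0205 0 0 0 1" --pt "0.005 -0.048 -0.0205 0 0 0 1" --pt "0.01 -0.045 -0.0205 0 0 0 1" --pt "0.005 0 0 0 0 0 1"

```text
time_s: 12.02
eef_pos: [0.3844, -0.2748, 0.131]
eef_rot: [0.707, 0.002, 0.707, -0.002]
wrist_force: [0.0, 1.3, 0.4]
opening: 1.001
```

Request:
drive_tool --pt "0 0 0 10 0 0 1" --pt "0 0 0 10 0 0 1" --pt "0 0 0 10 0 0 1" --pt "0 0 0 0 0 0 1" --pt "0 0 0 0 0 0 1"

```text
time_s: 12.65
eef_pos: [0.3859, -0.2716, 0.1311]
eef_rot: [0.683, 0.182, 0.683, -0.182]
wrist_force: [0.2, -0.2, 0.4]
opening: 1.001
```

```bash
python3 look.py w3 .010 .025 .15; python3 -c "
from h import *
delta([.388,-.273,.13])"
```

```text
z range -0.004286018881996423 -0.0008309341818081017
[ 489   80   51   58 1055] circ [ 0.3765 -0.1278] 16.9 mean [ 0.3755 -0.1348  0.0158] rect ((0.3768841028213501, -0.13331200182437897), (0.03356776759028435, 0.021664785221219063), 4.1400017738342285)
[ 270  192   97   93 5640] circ [ 0.389  -0.2725] 32.2 mean [ 0.3878 -0.2717  0.0147] rect ((0.3890596032142639, -0.2722940444946289), (0.06366365402936935, 0.06372803449630737), 52.09248733520508)
[519 242  28  43 514] circ [ 0.4762 -0.1538] 14.5 mean [ 0.4725 -0.1566  0.0153] rect ((0.4738810658454895, -0.1568615436553955), (0.009789210744202137, 0.02882113680243492), 52.855045318603516)
[ 155  288   91   81 3377] circ [ 0.4065 -0.3799] 32.6 mean [ 0.4032 -0.3716  0.0144] rect ((0.4049086570739746, -0.37581130862236023), (0.06359094381332397, 0.05503882095217705), 17.833660125732422)
pos [ 0.3859 -0.2718  0.1311] yaw_y 60.14 xaxis [ 0.  0. -1.]
shift in tool mm [ 1.1 -0.   2.5]
```

View pics/w3.png

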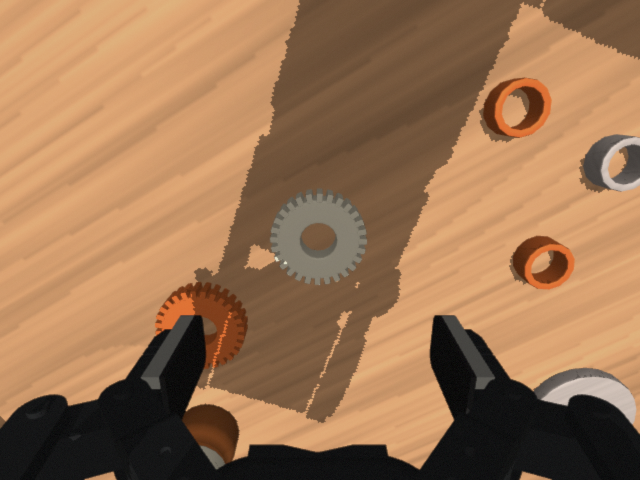

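Request:
drive_tool --pt "0.04 0.001 0.003 0 0 0 1" --pt "0.04 0 0 0 0 0 1" --pt "0.03 0 0 0 0 0 1" --pt "0.008 0 0 0 0 0 1" --pt "0.003 0 0 0 0 0 1" --pt "0 0 0 0 0 0 1"

```text
time_s: 13.45
eef_pos: [0.3895, -0.2736, 0.0111]
eef_rot: [0.684, 0.183, 0.682, -0.184]
wrist_force: [-0.7, -0.0, 0.5]
opening: 0.999
```

```bash
python3 -c "
from h import *
delta([.389,-.2725,.009]);print(ctrl.get_obs()['wrist_force'])"
```

```text
pos [ 0.3895 -0.2736  0.0111] yaw_y 59.97 xaxis [ 0.001 -0.001 -1.   ]
shift in tool mm [ 2.1  0.7 -0.9]
[-0.69001119 -0.01210748  0.45318581]
```

Request:
drive_tool --pt "0.002 0 -0.001 0 0 0 1" --pt "0 0 0 0 0 0 -1" --pt "0 0 0 0 0 0 -1" --pt "0 0 0 0 0 0 -1" --pt "0 0 0 0 0 0 -1" --pt "0 0 0 0 0 0 -1"

```text
time_s: 14.2
eef_pos: [0.3882, -0.2727, 0.0093]
eef_rot: [0.683, 0.183, 0.683, -0.183]
wrist_force: [-3.2, 3.2, 12.9]
opening: 0.727
```

Request:
drive_tool --pt "-0.045 0 0 0 0 0 -1" --pt "-0.045 0 0 0 0 0 -1" --pt "-0.045 0 0 0 0 0 -1" --pt "0 0 0 0 0 0 -1" --pt "0 0 0 0 0 0 -1"

```text
time_s: 14.82
eef_pos: [0.3876, -0.272, 0.1426]
eef_rot: [0.683, 0.183, 0.683, -0.183]
wrist_force: [-0.5, -0.1, -1.4]
opening: 0.732
```

```bash
python3 look.py w4 .10 .18; python3 -c "
from h import *
delta([.626,-.165,.12],rt(75))
c=camera('side');save(c,'s5')
W=wpts(c);print(top(c,(275,180,320,215),.006,.02,W=W));print(top(c,(285,170,310,205),.03,.09,W=W))"
```

```text
z range -0.0040442807457549135 -0.0007306961710663584
[  159   250   318   165 27142] circ [ 0.3817 -0.2681] 45.1 mean [ 0.3841 -0.2697  0.1508] rect ((0.3821539878845215, -0.2724723815917969), (0.0765138566493988, 0.06854826211929321), 24.65804672241211)
pos [ 0.3872 -0.2716  0.1418] yaw_y 59.94 xaxis [-0.002  0.002 -1.   ]
shift in tool mm [ 21.7 211.8 153.3]
rotvec deg [-15.06  -0.12  -0.06] shift in final axes [ 21.8 164.8 203.1]
{'n': 585, 'cen': [0.6252, -0.1645], 'rad': 43.1, 'mean': [0.6244, -0.1602, 0.0107], 'rect': ((0.6245545148849487, -0.16398783028125763), (0.08074698597192764, 0.08356974273920059), 8.522692680358887)}
{'n': 67, 'cen': [0.625, -0.1612], 'rad': 5.8, 'mean': [0.6249, -0.1618, 0.0495], 'rect': ((0.6249486804008484, -0.16128036379814148), (0.010100875049829483, 0.008648191578686237), 7.219722270965576)}
```

View pics/w4.png

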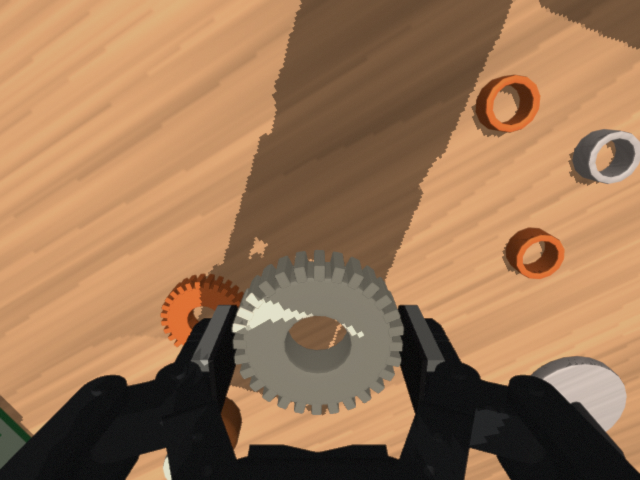

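Request:
drive_tool --pt "0 0.0257 0.0436 0 0 0 -1" --pt "0 0.0257 0.0436 0 0 0 -1" --pt "0 0.0257 0.0436 0 0 0 -1" --pt "0 0.0257 0.0436 0 0 0 -1" --pt "0 0.0257 0.0436 0 0 0 -1" --pt "0 0 0 -7.5 0 0 -1" --pt "0 0 0 -7.5 0 0 -1" --pt "0 0 0 0 0 0 -1" --pt "0 0 0 0 0 0 -1"

```text
time_s: 16.05
eef_pos: [0.6404, -0.2701, 0.1419]
eef_rot: [0.7, 0.094, 0.701, -0.093]
wrist_force: [0.4, 0.1, -0.5]
opening: 0.729
```

```bash
python3 look.py w5 .10 .18; python3 -c "
from h import *
delta([.626,-.165,.12],rt(75))
c=dict(np.load('w5.npz'));W=wpts(c,c['T'])
W[np.hypot(W[...,0]-.626,W[...,1]+.166)>.06]=np.nan
print(top(c,(0,0,640,480),.006,.02,W=W));print(top(c,(0,0,640,480),.03,.055,W=W));print(top(c,(0,0,640,480),.06,.08,W=W))"
```

```text
z range -0.004118316807764921 -0.0007195079237886925
[  158   250   319   165 27301] circ [ 0.6315 -0.2672] 45.1 mean [ 0.6366 -0.2687  0.1502] rect ((0.6372462511062622, -0.2652260959148407), (0.06905799359083176, 0.07575704902410507), 20.32952117919922)
[128 379  28  12 154] circ [ 0.6204 -0.3163] 4.0 mean [ 0.6204 -0.3157  0.1787] rect ((0.6202605366706848, -0.31623518466949463), (0.007931758649647236, 0.0022285301238298416), 79.57420349121094)
pos [ 0.6405 -0.2703  0.1423] yaw_y 74.82 xaxis [-0.001  0.001 -1.   ]
shift in tool mm [ 22.4  97.8 -41.6]
rotvec deg [-0.18 -0.07 -0.02] shift in final axes [ 22.3  97.9 -41.3]
{'n': 11719, 'cen': [0.6258, -0.1665], 'rad': 42.0, 'mean': [0.6229, -0.1676, 0.011], 'rect': ((0.6255791187286377, -0.16657879948616028), (0.08295860886573792, 0.08309653401374817), 7.8153204917907715)}
{'n': 364, 'cen': [0.6256, -0.1685], 'rad': 5.5, 'mean': [0.6229, -0.1699, 0.0431], 'rect': ((0.624262273311615, -0.16913354396820068), (0.006565717980265617, 0.011920514516532421), 58.8086051940918)}
{'n': 281, 'cen': [0.6254, -0.1671], 'rad': 5.0, 'mean': [0.6247, -0.1678, 0.0647], 'rect': ((0.6249555349349976, -0.16731049120426178), (0.008171949535608292, 0.00975998118519783), 42.732364654541016)}
```

View pics/w5.png

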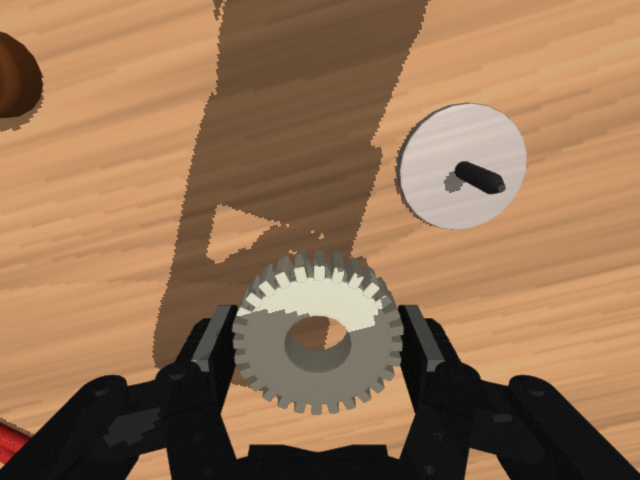

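Request:
drive_tool --pt "0 0.0321 -0.014 0 0 0 -1" --pt "0 0.0321 -0.014 0 0 0 -1" --pt "0 0.032 -0.014 0 0 0 -1" --pt "0.03 0 0 0 0 0 -1" --pt "0.02 0 0 0 0 0 -1" --pt "0 0 0 0 0 0 -1" --pt "0 0 0 0 0 0 -1"

```text
time_s: 16.98
eef_pos: [0.6258, -0.1673, 0.0936]
eef_rot: [0.701, 0.093, 0.701, -0.093]
wrist_force: [0.2, -0.0, 0.3]
opening: 0.727
```

```bash
python3 look.py w6 .07 .11; python3 -c "
from h import *
delta([.6257,-.1666,.022],rt(75))"
```

```text
z range -0.004280367709972754 -0.0007449873683002955
[  185   250   266   165 22605] circ [ 0.6194 -0.1649] 45.1 mean [ 0.6225 -0.166   0.0982] rect ((0.624815821647644, -0.1629113256931305), (0.06527753174304962, 0.07298010587692261), 20.451082229614258)
pos [ 0.6261 -0.1674  0.0941] yaw_y 74.89 xaxis [ 0.001 -0.001 -1.   ]
shift in tool mm [72.1  0.7 -0.7]
rotvec deg [-0.11  0.09  0.02] shift in final axes [72.1  0.7 -0.6]
```

View pics/w6.png

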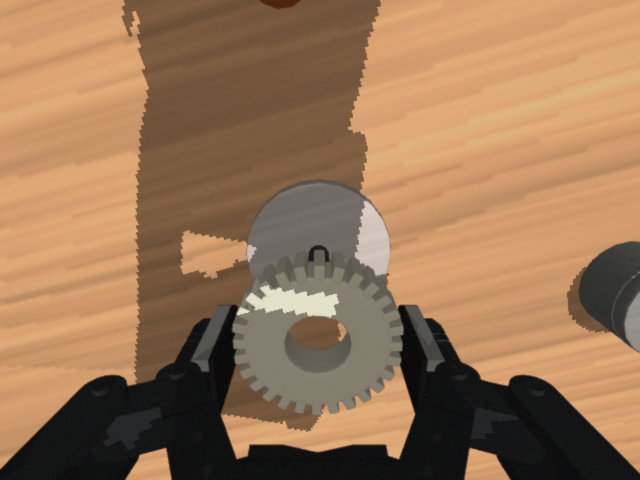

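Request:
drive_tool --pt "0.02 0.0004 0 0 0 0 -1" --pt "0.02 0 0 0 0 0 -1" --pt "0.015 0 0 0 0 0 -1" --pt "0.01 0 0 0 0 0 -1" --pt "0 0 0 0 0 0 -1" --pt "0 0 0 0 0 0 -1"

```text
time_s: 17.77
eef_pos: [0.626, -0.1664, 0.0286]
eef_rot: [0.701, 0.093, 0.701, -0.093]
wrist_force: [-0.2, 0.6, -0.4]
opening: 0.727
```

Request:
drive_tool --pt "0.004 0 0 0 0 0 -1" --pt "0 0 0 0 0 0 -1"

```text
time_s: 18.02
eef_pos: [0.6255, -0.1662, 0.0242]
eef_rot: [0.701, 0.093, 0.701, -0.093]
wrist_force: [0.5, 0.5, -0.1]
opening: 0.728
```

Request:
drive_tool --pt "0.002 0 0 0 0 0 -1" --pt "0 0 0 0 0 0 -1"

```text
time_s: 18.27
eef_pos: [0.6254, -0.1661, 0.022]
eef_rot: [0.701, 0.093, 0.701, -0.093]
wrist_force: [-0.6, 0.3, -1.3]
opening: 0.725
```

Request:
drive_tool --pt "0.001 0 0 0 0 0 -1" --pt "0 0 0 0 0 0 -1"

```text
time_s: 18.52
eef_pos: [0.6256, -0.1662, 0.0214]
eef_rot: [0.701, 0.093, 0.701, -0.093]
wrist_force: [-1.6, 1.4, 2.7]
opening: 0.729
```

Request:
drive_tool --pt "0 0 0 0 0 0 1" --pt "0 0 0 0 0 0 1" --pt "0 0 0 0 0 0 1" --pt "0 0 0 0 0 0 1" --pt "-0.03 0 0 0 0 0 1" --pt "-0.04 0 0 0 0 0 1" --pt "-0.04 0 0 0 0 0 1" --pt "0 0 0 0 0 0 1"

```text
time_s: 19.52
eef_pos: [0.6282, -0.1673, 0.1357]
eef_rot: [0.704, 0.092, 0.698, -0.093]
wrist_force: [0.9, -0.1, -0.2]
opening: 0.997
```

```bash
python3 look.py w7 .02 .034; python3 -c "
from h import *
delta([.441,-.083,.13],rt(75))"
```

```text
z range -0.004006211102070334 -0.0008309911828072725
[ 269  184  100   97 5971] circ [ 0.6268 -0.1661] 32.5 mean [ 0.6244 -0.1652  0.0266] rect ((0.6264656186103821, -0.16586482524871826), (0.06352955847978592, 0.06368466466665268), 30.27771759033203)
pos [ 0.6267 -0.1667  0.1331] yaw_y 74.95 xaxis [ 0.004 -0.002 -1.   ]
shift in tool mm [   2.3   32.6 -201.1]
rotvec deg [-0.05  0.22  0.04] shift in final axes [   3.1   32.8 -201. ]
```

View pics/w7.png

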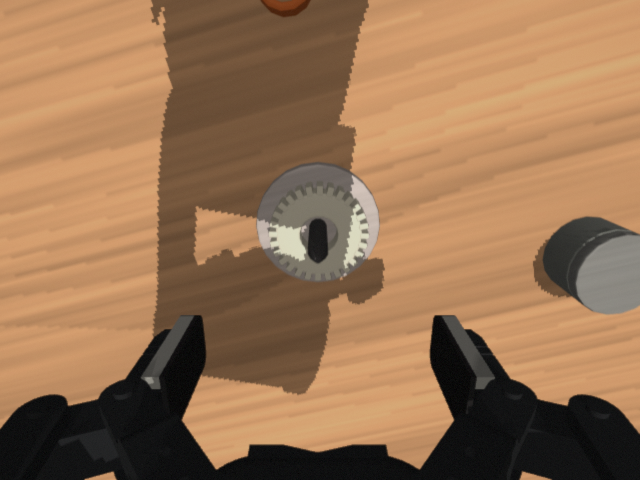

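Request:
drive_tool --pt "0 0.0066 -0.0402 0 0 0 1" --pt "0 0.0066 -0.0402 0 0 0 1" --pt "0 0.0066 -0.0402 0 0 0 1" --pt "0 0.0066 -0.0402 0 0 0 1" --pt "0 0.0066 -0.0402 0 0 0 0.4" --pt "0 0 0 0 0 0 0.4" --pt "0 0 0 0 0 0 0.4" --pt "0 0 0 0 0 0 0.4"

```text
time_s: 20.58
eef_pos: [0.4408, -0.0826, 0.1311]
eef_rot: [0.701, 0.093, 0.701, -0.093]
wrist_force: [-0.3, 0.6, -0.4]
opening: 0.698
```

```bash
python3 look.py w8 .012 .025; python3 -c "
from h import *
delta([.441,-.083,.13],rt(75))"
```

```text
z range -0.00419387037498975 -0.0008172924250439695
[219 151  30  35 342] circ [ 0.3844 -0.1215] 13.8 mean [ 0.3865 -0.1191  0.0165] rect ((0.38702598214149475, -0.11971797794103622), (0.008007382974028587, 0.02748088724911213), 34.44827651977539)
[ 292  209   51   50 1095] circ [ 0.4398 -0.0824] 17.1 mean [ 0.4393 -0.082   0.0164] rect ((0.43978989124298096, -0.08212511241436005), (0.03282564505934715, 0.03346001356840134), 75.33609771728516)
[234 289  34  30 371] circ [ 0.4772 -0.1404] 14.8 mean [ 0.474  -0.1368  0.016 ] rect ((0.47498413920402527, -0.13695545494556427), (0.029364025220274925, 0.009975433349609375), 32.778690338134766)
pos [ 0.4408 -0.0826  0.131 ] yaw_y 74.93 xaxis [ 0. -0. -1.]
shift in tool mm [ 1.  -0.3  0.3]
rotvec deg [-0.07  0.01  0.  ] shift in final axes [ 1.  -0.3  0.3]
```

View pics/w8.png

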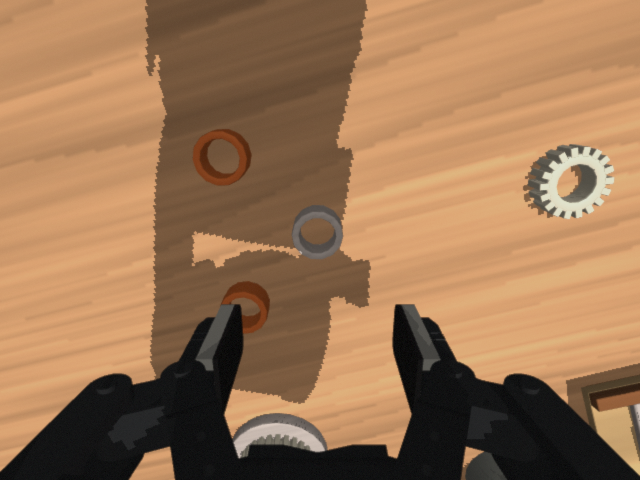

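Request:
drive_tool --pt "0.04 0 -0.001 0 0 0 0.4" --pt "0.04 0 0 0 0 0 0.4" --pt "0.025 0 0 0 0 0 0.4" --pt "0.01 0 0 0 0 0 0.4" --pt "0 0 0 0 0 0 0.4" --pt "0 0 0 0 0 0 0.4"

```text
time_s: 21.38
eef_pos: [0.4401, -0.0823, 0.0171]
eef_rot: [0.702, 0.092, 0.7, -0.093]
wrist_force: [0.1, 0.2, -0.4]
opening: 0.702
```

```bash
python3 -c "
from h import *
delta([.4398,-.0823,.0145]);print(ctrl.get_obs()['wrist_force'])"
```

```text
pos [ 0.4401 -0.0823  0.0171] yaw_y 74.95 xaxis [ 0.002 -0.001 -1.   ]
shift in tool mm [ 2.6 -0.  -0.3]
[ 0.12481054  0.24709148 -0.36126009]
```

Request:
drive_tool --pt "0.0015 0 0 0 0 0 0.4" --pt "0 0 0 0 0 0 -1" --pt "0 0 0 0 0 0 -1" --pt "0 0 0 0 0 0 -1" --pt "0 0 0 0 0 0 -1" --pt "0 0 0 0 0 0 -1"

```text
time_s: 22.12
eef_pos: [0.4394, -0.082, 0.0155]
eef_rot: [0.701, 0.093, 0.701, -0.093]
wrist_force: [-2.8, 1.3, 9.0]
opening: 0.372
```

Request:
drive_tool --pt "-0.04 0 0 0 0 0 -1" --pt "-0.045 0 0 0 0 0 -1" --pt "-0.045 0 0 0 0 0 -1" --pt "0 -0.0066 0.04 0 0 0 -1" --pt "0 -0.0066 0.04 0 0 0 -1" --pt "0 -0.0066 0.04 0 0 0 -1" --pt "0 -0.0066 0.04 0 0 0 -1" --pt "0 0 0 0 0 0 -1" --pt "0 0 0 0 0 0 -1"

```text
time_s: 23.25
eef_pos: [0.5857, -0.1483, 0.144]
eef_rot: [0.7, 0.093, 0.702, -0.092]
wrist_force: [-0.2, -0.3, -0.6]
opening: 0.371
```

```bash
python3 look.py w9 .1 .2; python3 -c "
from h import *
delta([.6257,-.1665,.1],rt(75))"
```

```text
z range -0.004302189807577073 -0.0008338830099852146
[   87   280   463   200 31746] circ [ 0.5742 -0.145 ] 55.2 mean [ 0.5805 -0.1466  0.1752] rect ((0.5856816172599792, -0.14796821773052216), (0.11016532778739929, 0.036690060049295425), 75.25653076171875)
pos [ 0.5855 -0.1482  0.1442] yaw_y 74.96 xaxis [-0.002  0.001 -1.   ]
shift in tool mm [44.1 -7.2 43.6]
rotvec deg [-0.04 -0.09 -0.02] shift in final axes [44.2 -7.3 43.5]
```

View pics/w9.png

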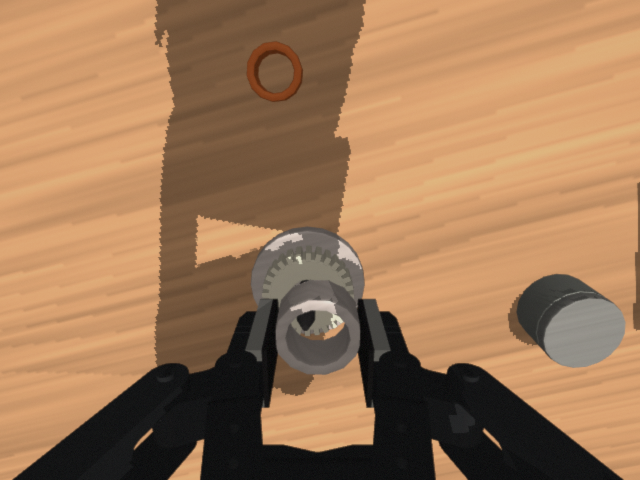

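Request:
drive_tool --pt "0 -0.0035 0.022 0 0 0 -1" --pt "0 -0.0036 0.0215 0 0 0 -1" --pt "0.025 0 0 0 0 0 -1" --pt "0.018 0 0 0 0 0 -1" --pt "0 0 0 0 0 0 -1" --pt "0 0 0 0 0 0 -1"

```text
time_s: 24.05
eef_pos: [0.6269, -0.1669, 0.1023]
eef_rot: [0.701, 0.093, 0.701, -0.093]
wrist_force: [-0.0, -0.9, 0.7]
opening: 0.368
```

```bash
python3 look.py w10 .07 .11; python3 -c "
from h import *
delta([.6257,-.1665,.0435],rt(75))"
```

```text
z range -0.004324362043979457 -0.0007873305047630952
[ 235  280  165   95 7037] circ [ 0.6205 -0.1648] 29.7 mean [ 0.6245 -0.1659  0.0999] rect ((0.6227229833602905, -0.16369469463825226), (0.04195401072502136, 0.04738585278391838), 22.246196746826172)
pos [ 0.6272 -0.1672  0.1027] yaw_y 74.95 xaxis [ 0.001 -0.001 -1.   ]
shift in tool mm [59.2  0.3 -1.7]
rotvec deg [-0.05  0.08  0.02] shift in final axes [59.2  0.2 -1.6]
```

View pics/w10.png

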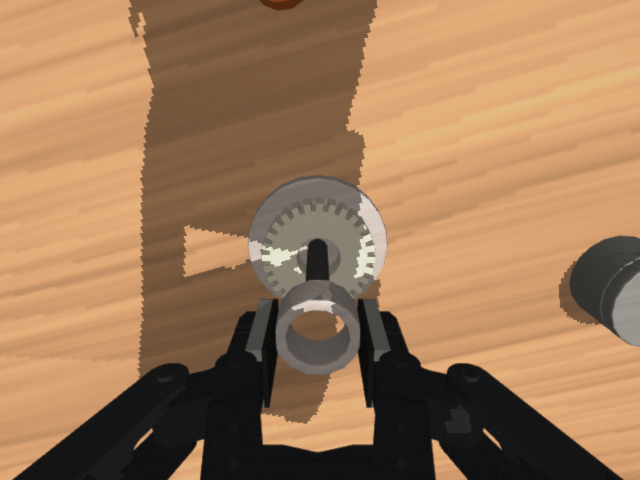

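Pin (318,260) is in line with the sleeve's bore (318,335). Descending.

Request:
drive_tool --pt "0.015 0 -0.001 0 0 0 -1" --pt "0.02 0 0 0 0 0 -1" --pt "0.015 0 0 0 0 0 -1" --pt "0.004 0 0 0 0 0 -1" --pt "0 0 0 0 0 0 -1" --pt "0 0 0 0 0 0 -1"

```text
time_s: 24.85
eef_pos: [0.6264, -0.167, 0.0482]
eef_rot: [0.701, 0.092, 0.701, -0.093]
wrist_force: [-0.5, 0.4, -0.1]
opening: 0.371
```

Request:
drive_tool --pt "0.003 0 0 0 0 0 -1" --pt "0 0 0 0 0 0 -1"

```text
time_s: 25.1
eef_pos: [0.6259, -0.1668, 0.0447]
eef_rot: [0.701, 0.093, 0.701, -0.093]
wrist_force: [0.2, -0.8, -0.7]
opening: 0.37
```

Request:
drive_tool --pt "0.0015 0 0 0 0 0 -1" --pt "0 0 0 0 0 0 -1"

```text
time_s: 25.35
eef_pos: [0.6261, -0.1669, 0.0436]
eef_rot: [0.701, 0.093, 0.701, -0.093]
wrist_force: [-0.8, 0.3, 3.2]
opening: 0.37
```

Request:
drive_tool --pt "0 0 0 0 0 0 1" --pt "0 0 0 0 0 0 1" --pt "0 0 0 0 0 0 1" --pt "0 0 0 0 0 0 1" --pt "-0.03 0 0 0 0 0 1" --pt "-0.04 0 0 0 0 0 1" --pt "-0.03 0 0 0 0 0 1" --pt "0 0 0 0 0 0 1" --pt "0 0 0 0 0 0 1"

```text
time_s: 26.48
eef_pos: [0.6253, -0.1665, 0.1421]
eef_rot: [0.701, 0.093, 0.701, -0.092]
wrist_force: [0.5, -0.5, -0.8]
opening: 1.0
```

```bash
python3 look.py w11 .04 .053 ; python3 -c "
from h import *
delta([.4496,.0845,.13],rt(75))"
```

```text
z range -0.004554272187585751 -0.000834459288980044
[ 290  221   55   52 1227] circ [ 0.6268 -0.1666] 17.2 mean [ 0.6259 -0.1663  0.0443] rect ((0.6264284253120422, -0.16639584302902222), (0.0328153595328331, 0.03330226242542267), 35.011436462402344)
pos [ 0.6249 -0.1664  0.1414] yaw_y 74.94 xaxis [-0.002  0.001 -1.   ]
shift in tool mm [  12.1  196.7 -234.4]
rotvec deg [-0.06 -0.15 -0.03] shift in final axes [  11.4  197.  -234.3]
```

View pics/w11.png

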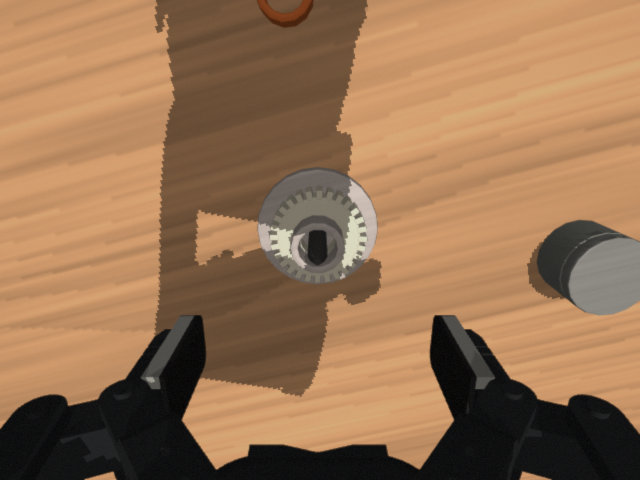

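Sleeve is on the pin, seated on the gear at (317,247). On to the small gear.

Request:
drive_tool --pt "0 0.0328 -0.039 0 0 0 1" --pt "0 0.0328 -0.039 0 0 0 1" --pt "0 0.0328 -0.039 0 0 0 1" --pt "0 0.0328 -0.039 0 0 0 1" --pt "0.005 0.0328 -0.039 0 0 0 1" --pt "0.006 0.0328 -0.039 0 0 0 1" --pt "0 0 0 0 0 0 1" --pt "0 0 0 0 0 0 1"

```text
time_s: 27.52
eef_pos: [0.4509, 0.0839, 0.1315]
eef_rot: [0.701, 0.092, 0.701, -0.093]
wrist_force: [0.6, -0.6, 1.3]
opening: 1.004
```

```bash
python3 look.py w12 .010 .025; python3 -c "
from h import *
delta([.4496,.0845,.13],rt(75))"
```

```text
z range -0.004446860325619251 -0.0008706113076479283
[ 282  198   70   69 2457] circ [0.4496 0.0842] 23.3 mean [0.4487 0.0843 0.0145] rect ((0.44935619831085205, 0.08416017889976501), (0.045700717717409134, 0.04579536244273186), 62.82301330566406)
pos [0.4514 0.0835 0.1318] yaw_y 74.93 xaxis [-0. -0. -1.]
shift in tool mm [ 1.8  0.5 -2. ]
rotvec deg [-0.07 -0.01  0.02] shift in final axes [ 1.8  0.5 -2. ]
```

View pics/w12.png

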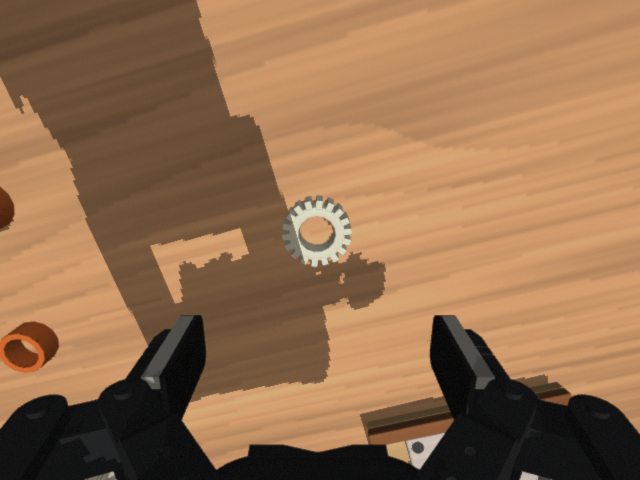

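Request:
drive_tool --pt "0.04 0.0004 -0.0017 0 0 0 1" --pt "0.04 0 0 0 0 0 1" --pt "0.025 0 0 0 0 0 1" --pt "0.011 0 0 0 0 0 1" --pt "0 0 0 0 0 0 1" --pt "0 0 0 0 0 0 1"

```text
time_s: 28.32
eef_pos: [0.4506, 0.0845, 0.017]
eef_rot: [0.702, 0.093, 0.7, -0.093]
wrist_force: [1.1, -0.8, 0.4]
opening: 1.005
```

```bash
python3 -c "
from h import *
delta([.4496,.0842,.0125]);print(ctrl.get_obs()['wrist_force'])"
```

```text
pos [0.4506 0.0845 0.017 ] yaw_y 74.92 xaxis [ 0.002 -0.    -1.   ]
shift in tool mm [ 4.5 -0.6 -0.9]
[ 1.05264394 -0.79733116  0.36469471]
```

Request:
drive_tool --pt "0.0035 0 -0.0005 0 0 0 1" --pt "0 0 0 0 0 0 -1" --pt "0 0 0 0 0 0 -1" --pt "0 0 0 0 0 0 -1" --pt "0 0 0 0 0 0 -1" --pt "0 0 0 0 0 0 -1" --pt "0 0 0 0 0 0 -1"

```text
time_s: 29.2
eef_pos: [0.4493, 0.085, 0.0133]
eef_rot: [0.701, 0.093, 0.701, -0.093]
wrist_force: [-2.3, -1.5, 7.5]
opening: 0.514
```

Request:
drive_tool --pt "-0.045 0 0 0 0 0 -1" --pt "-0.045 0 0 0 0 0 -1" --pt "-0.045 0 0 0 0 0 -1" --pt "0 -0.032 0.038 0 0 0 -1" --pt "0 -0.032 0.038 0 0 0 -1" --pt "0 -0.032 0.038 0 0 0 -1" --pt "0 -0.032 0.038 0 0 0 -1" --pt "0 -0.032 0.038 0 0 0 -1" --pt "0 0 0 0 0 0 -1" --pt "0 0 0 0 0 0 -1"

```text
time_s: 30.45
eef_pos: [0.5902, -0.1184, 0.147]
eef_rot: [0.7, 0.093, 0.702, -0.092]
wrist_force: [-0.4, -0.1, -0.8]
opening: 0.516
```

```bash
python3 look.py w13 .1 .2; python3 -c "
from h import *
delta([.6257,-.1665,.06],rt(75))"
```

```text
z range -0.004133909863042129 -0.0007779825781536465
[   83   267   470   213 33573] circ [ 0.5846 -0.1165] 57.9 mean [ 0.5856 -0.1168  0.1732] rect ((0.5911074876785278, -0.11732766032218933), (0.11471825838088989, 0.04633456841111183), 78.95960998535156)
pos [ 0.5901 -0.1179  0.1471] yaw_y 74.97 xaxis [-0.001  0.001 -1.   ]
shift in tool mm [ 87.1 -37.7  47.1]
rotvec deg [-0.03 -0.09 -0.02] shift in final axes [ 87.1 -37.7  47. ]
```

View pics/w13.png

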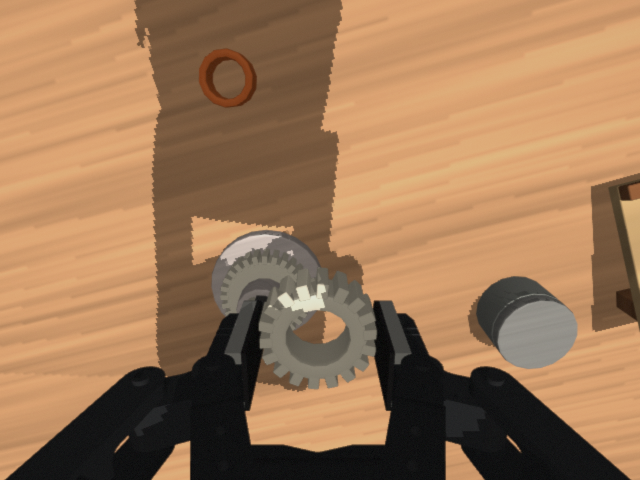

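Request:
drive_tool --pt "0 -0.019 0.0235 0 0 0 -1" --pt "0 -0.0187 0.023 0 0 0 -1" --pt "0.025 0 0 0 0 0 -1" --pt "0.02 0 0 0 0 0 -1" --pt "0 0 0 0 0 0 -1" --pt "0 0 0 0 0 0 -1"

```text
time_s: 31.25
eef_pos: [0.6261, -0.1668, 0.1031]
eef_rot: [0.701, 0.092, 0.701, -0.092]
wrist_force: [-0.5, -0.5, 0.6]
opening: 0.514
```

```bash
python3 look.py w14 .07 .11; python3 -c "
from h import *
delta([.6257,-.1665,.0593],rt(75))"
```

```text
z range -0.00441153066389674 -0.0007806611127800789
[  218   267   199   122 10973] circ [ 0.6192 -0.1646] 35.7 mean [ 0.6237 -0.1657  0.1024] rect ((0.6221416592597961, -0.16384518146514893), (0.05249835550785065, 0.05582022666931152), 25.373849868774414)
pos [ 0.6265 -0.1671  0.1036] yaw_y 74.99 xaxis [ 0.001 -0.001 -1.   ]
shift in tool mm [44.3  0.4 -1. ]
rotvec deg [-0.01  0.08  0.02] shift in final axes [44.3  0.3 -0.9]
```

View pics/w14.png

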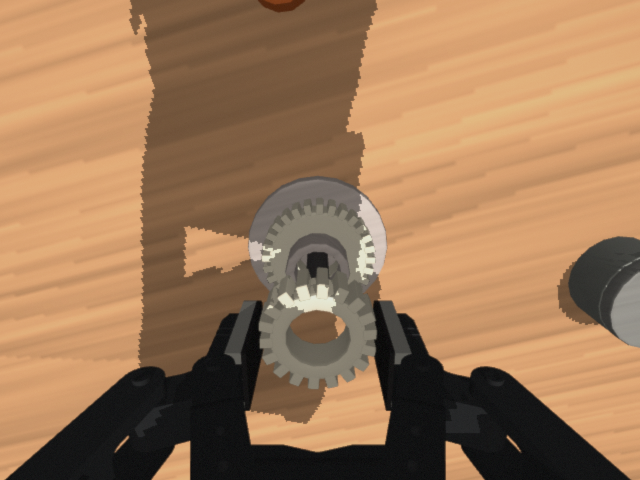

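Bore (318,335) is in line with the pin (318,260). Lowering.

Request:
drive_tool --pt "0.015 0 -0.0008 0 0 0 -1" --pt "0.015 0 0 0 0 0 -1" --pt "0.01 0 0 0 0 0 -1" --pt "0 0 0 0 0 0 -1" --pt "0 0 0 0 0 0 -1"

```text
time_s: 31.92
eef_pos: [0.6255, -0.1673, 0.0627]
eef_rot: [0.701, 0.093, 0.701, -0.093]
wrist_force: [0.9, -0.1, -0.4]
opening: 0.512
```

Request:
drive_tool --pt "0.002 0 0 0 0 0 -1" --pt "0 0 0 0 0 0 -1"

```text
time_s: 32.17
eef_pos: [0.6254, -0.1672, 0.0609]
eef_rot: [0.701, 0.093, 0.701, -0.093]
wrist_force: [0.6, 0.8, -0.6]
opening: 0.519
```

Request:
drive_tool --pt "0.0015 0 0 0 0 0 -1" --pt "0 0 0 0 0 0 -1"

```text
time_s: 32.42
eef_pos: [0.6255, -0.1672, 0.0594]
eef_rot: [0.701, 0.093, 0.701, -0.093]
wrist_force: [0.2, -0.6, 0.5]
opening: 0.517
```

Request:
drive_tool --pt "0.0005 0 0 0 0 0 -1" --pt "0 0 0 0 0 0 -1" --pt "0 0 0 0 0 0 1" --pt "0 0 0 0 0 0 1" --pt "0 0 0 0 0 0 1" --pt "0 0 0 0 0 0 1" --pt "-0.03 0 0 0 0 0 1" --pt "-0.04 0 0 0 0 0 1" --pt "-0.03 0 0 0 0 0 1" --pt "0 0 0 0 0 0 1"

```text
time_s: 33.67
eef_pos: [0.6271, -0.168, 0.1619]
eef_rot: [0.703, 0.092, 0.699, -0.093]
wrist_force: [0.5, -0.7, 0.0]
opening: 1.003
```

```bash
python3 look.py w15 .055 .066;python3 - <<'E'
from h import *
for n in('side','scene'):
    c=camera(n);save(c,n+'9')
    W=wpts(c)
    if n=='side':
        b=(W-O)@np.stack([ex,[0,1,0],ez],1);m=np.zeros((480,640),bool);m[255:345,205:295]=1
        k=m&(b[...,2]>.02)&(b[...,2]<.04);print('boss',b[k].mean(0))
        for k,b in {'tin':(235,222,272,262,.03,.055),'jar':(340,118,372,150,.045,.07)}.items(): print(k,top(c,b[:4],b[4],b[5],W=W))
        a=cv2.imread('pics/side9.png');cv2.imwrite('pics/s9z.png',cv2.resize(a[150:350,190:400],None,fx=3.6,fy=3))
E
```

```text
z range -0.7534262543478495 -0.0008564681459539147
[ 282  203   74   73 2839] circ [ 0.6264 -0.167 ] 23.3 mean [ 0.6254 -0.1666  0.0603] rect ((0.6263427734375, -0.16685965657234192), (0.04568525031208992, 0.0459158718585968), 78.0174560546875)
[310 229  19  18 212] circ [ 0.6262 -0.1663] 6.0 mean [ 0.6233 -0.1656  0.0605] rect ((0.6244450211524963, -0.16610226035118103), (0.011679367162287235, 0.00908035971224308), 82.65349578857422)
boss [0.02852403 0.00285463 0.02699261]
tin {'n': 442, 'cen': [0.6973, 0.0115], 'rad': 29.0, 'mean': [0.6965, 0.0157, 0.0382], 'rect': ((0.6972513794898987, 0.013062983751296997), (0.054361019283533096, 0.053727224469184875), 2.358823776245117)}
jar {'n': 152, 'cen': [0.4913, -0.434], 'rad': 24.1, 'mean': [0.4914, -0.4309, 0.0521], 'rect': ((0.49137577414512634, -0.4342876374721527), (0.04214823246002197, 0.04511208459734917), 3.8468475341796875)}
```

View pics/w15.png

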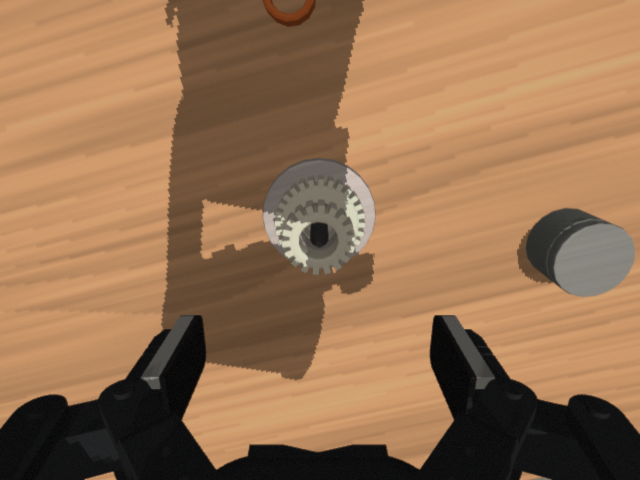

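View pics/s9z.png

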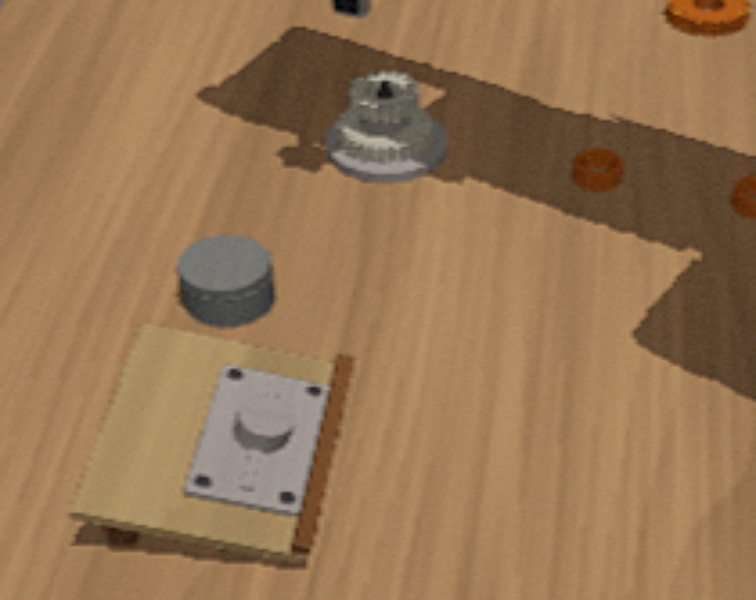

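```bash
python3 -c "
from h import *
print(hand_in())"
```

```text
the job is handed in; nothing more can be done
None
```

The job is done and handed in at about 34 s of the 109 s allowed. No verdict was reported.

- **Stack:** the large gear, then the sleeve, then the small gear are on the pin. The last wrist picture puts the top face at 60.3 mm. It should be 62 mm, and that camera read 1–2 mm low on the other parts too. The top gear is centred about 1 mm from the pin axis.
- **Cover:** it lies boss up and flat on the board. I slid it down until the force rose on contact with the cleat, and the side picture shows its long edge against the cleat. Its boss is 1–3 mm from the middle of the cleat. It had not moved between the check just after release and the last one.
- **Other objects:** the tin and jar measured within 2 mm of where they started. I did not measure the screwdriver or the orange parts at the end. No move came near the screwdriver, and the pads went down clear of the orange sleeves and gear.
- **Release and forces:** the gripper is open and about 100 mm above the stack, touching nothing. The highest wrist force I read was about 17 N.
- **Disagreement:** the scene camera read most positions several millimetres off from the side and wrist cameras (for example 7 mm in y at the pin). I relied on the wrist and side views, which agreed to 1–4 mm.

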